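# Drift-pin a mixer's cover plate into line and fit its bolt

## Task

The aluminium cover plate of the green mixer base hangs on one fitted bolt and its gasket has pushed it out of line with the nut strip hidden underneath, whose holes lie some way (2 to 16 mm) nearer the housing's front long side. Take the orange-handled drift pin, feel for the strip's hole through the plate's end hole, lever the plate into line and press the pin home until its collar lies on the plate; leave it there and press the blue-headed bolt fully home in the middle hole. Press gently (stay well below 40 N) and leave the other things on the worktop where they are.

Things in the scene. Friction and masses are not known exactly. Their poses are not given: they have to be found in the camera images.
- housing: Green mixer base lying on its back, 124 (x) x 284 (y) x 57 mm, fixed; origin at the centre of its underside. Its -x long side is the front. The 8 mm aluminium plate lies on it, top 65.5 mm above the worktop; only the fitted bolt's head (8.5 mm) stands higher. The plate turns on the fitted bolt, at x 0, y -100 mm.
- strip_mark (a point): Point of the housing at x 0, y 100 mm, at the level of the hidden steel strip's flat top, 9 mm below the plate's top; axes as the housing's. The strip is rigid. Its pin hole (13 mm bore, 1 mm chamfer, through) lies 2 to 16 mm from this point towards the housing's -x, on the arc about the fitted bolt; how far is not measured. Its bolt hole (12.6 mm) lies at y 0, displaced half as far.
- cover_pin_hole (a point): Centre of the mouth of the plate's end hole (13 mm bore), on the plate's top, 200 mm from the fitted bolt; axes as the plate's. The plate can be swung: the gasket pushes this hole back to the housing's centre line with about 0.3 N per mm, plus 0.8 N friction. It is found within 2 mm of that line.
- cover_bolt_hole (a point): Centre of the mouth of the plate's middle hole (12.6 mm bore), on the plate's top, 100 mm from the fitted bolt; axes as the plate's.
- pin_grip (a point): Drift pin, 84 mm long, 70 to 120 g. Point: centre of its orange square handle (16 x 16 x 44 mm, sides along x, y), z up the pin. Handle's flat top 20 mm above. Below: steel collar 26 mm dia, 4 mm thick, underside at 28 mm; shank 12 mm dia for 21 mm, then tapering over 15 mm to a flat 10 mm dia tip, 64 mm below the point.
- bolt_grip (a point): Bolt (plain slip-fit shank, no thread), 72 mm long, 70 g. Point: in its blue square head (16 x 16 mm, sides along x, y), flat top 16 mm above; z up the bolt. Below: brass collar 24 mm dia, 3 mm thick, underside at 24 mm; shank 10 mm dia, tapering over the last 7 mm to a 6 mm dia tip, 56 mm below the point.
- tool_block: Wooden block 140 (x) x 50 (y) x 45 mm, fixed; origin at the centre of its underside. Pin and bolt stand loosely in its two 16 mm holes at x = -40 and +40 mm (either may be in either), collars resting on its top.
- mug: Bystander, leave alone: purple-grey mug, 86 x 125 x 96 mm; origin at the centre of its underside.
- tin: Bystander, leave alone: red food tin, 75 dia x 58 mm; origin at the centre of its underside.
- timer: Bystander, leave alone: round red kitchen timer, 62 dia x 57 mm; origin at the centre of its underside.
- spice: Bystander, leave alone: spice jar with brown cap, 41 dia x 105 mm; origin at the centre of its underside.
- garlic: Bystander, leave alone: garlic bulb, 60 x 57 x 58 mm; origin at the centre of its underside.

How it is judged:
By the outcome, as a careful person would: the job done as asked, in the order asked, and still so for the second after the job is handed in, with the robot touching nothing.
It also fails if it takes over 67 s, if anything falls off the work surface, if the arm or the gripper's body presses on something with over 40 N, if the wrist force passes 120 N, or if a joint passes its speed limit or range.

## Robot

A 6-joint arm with a two-finger parallel gripper is mounted at the origin on a cart in front of the work surface, level with it; the furniture and walls round the work are solid. World frame = base frame: x ahead of the robot, y to its left, z up, the work surface at z = 0. Lengths are in m, angles in degrees, forces in N, time in s.
With the tool pointing down it reaches from about 0.3 to 0.75 m from the base axis. Payload 8.5 kg.
Tool frame: the origin (TCP) lies between the finger pads; the fingertips stand env.finger_overhang ahead of it and the grasp point (between the pads) lies 2 mm behind it (env.finger_overhang is the distance from the TCP to the fingertips, in m); z points along the fingers, y is the line along which they close (so a half turn about z gives the same grasp; the last joint's range is limited). The gripper opens to 85 mm and grips with 20 to 120 N. Pads are 22 mm wide; open, the fingers measure 114 mm over their backs; the gripper's body (76 mm by 85 mm) begins 54 mm behind the grasp point. The pads swing forward as they close: fully open they stand 13 mm farther back than shut.
Start: joints at [-77.08, 21.807, 74.336, -0, 83.858, -12.336], TCP at [0.235, -0.497, 0.248] pointing down, gripper open.
Joint ranges: [-178.18, 178.18], [-50.72, 133.34], [12.68, 142.11], [-81.47, 261.47], [9.98, 163.14], [-165.26, 165.26]. Speed limits (degrees/s): [136.94, 136.94, 180, 180, 180, 180].

## Interface

Orientations are given as a 3x3 rotation matrix whose columns are the frame's x, y, z axes.
In Python, from rig import env gives the robot as it stands. The module is installed in compiled form; this text tells all that it offers.
- The arm moves only by the tool jog_arm, never from a script. Its arguments are lists of equal length, an entry for each row: "hand": the finger opening in m, from 0 to 0.0854; "travel": the shift along the world's x, y, z in m, a list of three; "yaw": the turn about the world's z in rad. A call has exactly 5 rows; each row shifts and turns the commanded pose from where the row before left it; what a row does not reach is not made up. A row lasts 1/8 s, in which the tool goes at most 62.5 mm and 10.7 degrees, less where a joint would pass 70% of its speed; a pose out of reach is approached as far as the arm can. A call is refused whole if a number of a shift passes 0.0625 or a number of a turn 0.188, either way. A call with a gripper value outside its range is refused whole. The fingers move at their own pace and stop on an object; "grip_force" is the grip in N (left out, the last holds). Time passes only in rows, so rows that do not move let the fingers close, or fill a call up. It gives the time, the measured TCP pose, the force, the opening and the grip force at its end, in the units of the state.
- env.observe(): the state, without advancing time (a new reading comes with each control period).
- env.get_image(name): name is "scene" or "top"; returns the picture (480x640x3 uint8, red, green, blue); there is no depth.
- env.calibration(name): a dict with "fx", "fy", "cx", "cy" (pixels), "position" and "rotation" of the camera in the world. Camera axes: x right, y down, z forward; pixel columns grow to the right and rows downward; lengths in m; the calibration is good to about 2 mm. A picture is of the moment at which its call begins. calibration takes no time and is no camera call.
- env.close_job(): hands the job in; it is judged then, once.
The state is a dict: "time_s": time; "q": joint angles; "qvel": joint speeds; "joint_efforts": joint torques, N m; "position": TCP position; "tool_rot": TCP orientation; "ft_force": force on the tool from outside, world axes, zero at the start; "wrist_torque": the same for the moment, N m; "grip_width": finger opening in m; "gripper_force": force on a finger pad.
Only numpy, scipy, OpenCV 4.12 (cv2) and the standard library are available. Lean on these libraries where they do the work, as an engineer would, in place of code of your own. Each camera call takes 0.05 s, during which the arm holds its last target. There are 200 camera calls.

## Working session

There is one attempt and no reset: what is moved stays moved. The work goes in short steps, Python scripts to look and compute and a tool call to move; the robot and the scene stay as the last step left them, time stands still between calls to the robot, and variables do not carry over. Pictures are saved under pics/ and viewed, at most 10 in all, crops included, and the job is handed in when it is done.

Besides the shell and the picture viewer there is one more tool, called after "Emit:" as a command line: name --pt "numbers of a row" for each row, then --argument value for the rest. jog_arm: Moves the arm, as the interface text tells. Its arguments: {"type":"object","properties":{"hand":{"type":"array"},"travel":{"type":"array"},"yaw":{"type":"array"},"grip_force":{"type":"number"}},"required":["hand","travel","yaw"]}

```bash
mkdir -p pics
python3 - <<'E'
from rig import env
import cv2
for n in("scene","top"):
    cv2.imwrite(f"pics/{n}0.png",env.get_image(n)[:,:,::-1]); c=env.calibration(n); print(n,c)
s=env.observe(); print(s["time_s"],s["position"],s["tool_rot"],s["ft_force"],s["grip_width"],env.finger_overhang)
E
```

```text
scene {'fx': 441.8893337308082, 'fy': 441.8893337308082, 'cx': 326.4593028356627, 'cy': 238.5459602661071, 'position': array([0.18741509, 0.60930246, 0.62913757]), 'rotation': array([[-0.7746382 , -0.40446125,  0.48615508],
       [-0.63230573,  0.5089485 , -0.5840898 ],
       [-0.01118621, -0.75985691, -0.64999411]])}
top {'fx': 528.6918188471658, 'fy': 528.6918188471658, 'cx': 312.5053132887755, 'cy': 237.73900490056926, 'position': array([0.39260768, 0.14542113, 1.13714794]), 'rotation': array([[ 7.93562331e-04, -9.85788330e-01,  1.67990295e-01],
       [-9.99809128e-01, -4.06151018e-03, -1.91104997e-02],
       [ 1.95212018e-02, -1.67943065e-01, -9.85603394e-01]])}
0.1 [ 0.23460811 -0.49719213  0.24777167] [[ 9.04412373e-01  4.26659317e-01 -2.93021766e-04]
 [ 4.26659327e-01 -9.04411521e-01  1.27252067e-03]
 [ 2.77920540e-04 -1.27590391e-03 -9.99999147e-01]] [ 0.08763281 -0.93289383  0.08072335] 0.08548915538922529 0.017
```

View pics/scene0.png

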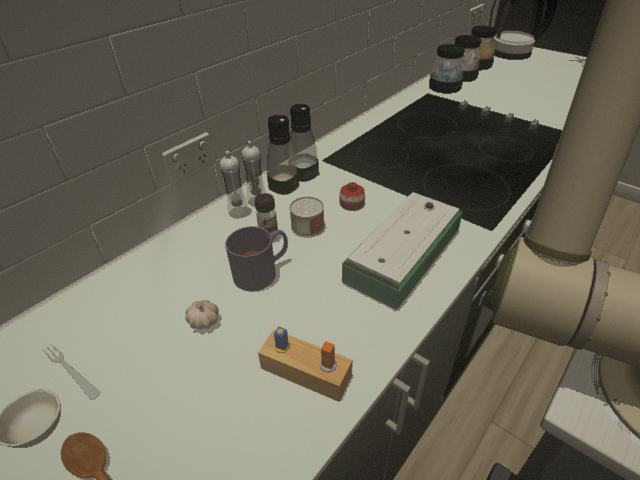

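View pics/top0.png

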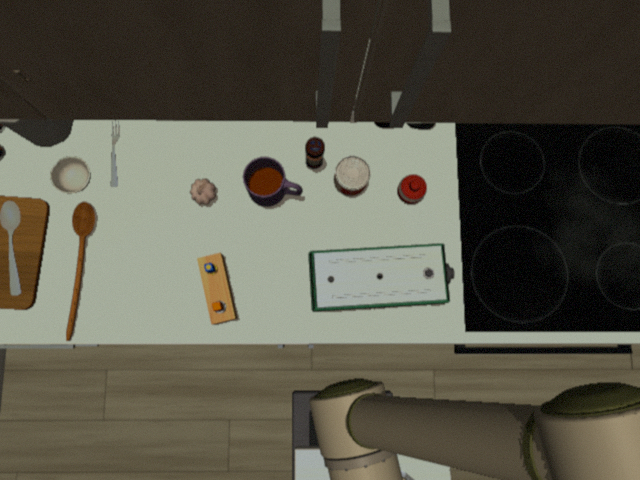

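The blue bolt is at about (209,268) in the top view and the orange pin at (217,306). The plate's end hole is at (331,279), its middle hole at (380,276) and the fitted bolt at (429,272). Next I'll enlarge these areas for precise picks.

```bash
python3 - <<'E'
import cv2,numpy as np
t=cv2.imread("pics/top0.png");s=cv2.imread("pics/scene0.png")
def c(im,x,y,w,h,W,H): return cv2.resize(im[y:y+h,x:x+w],(W,H),interpolation=cv2.INTER_CUBIC)
a=np.hstack([c(t,190,250,50,75,200,300),c(t,305,240,150,75,600,300)])
b=np.hstack([c(s,255,320,100,75,400,300),c(s,340,190,130,97,400,300)])
cv2.imwrite("pics/crop1.png",np.vstack([a,b]))
E
cat > h.py <<'E'
from rig import env
import cv2,numpy as np
def ray(n,uv):
    c=env.calibration(n);d=c["rotation"]@[(uv[0]-c["cx"])/c["fx"],(uv[1]-c["cy"])/c["fy"],1]
    return c["position"],d/np.linalg.norm(d)
def plane(n,uv,z):
    p,d=ray(n,uv);return p+d*(z-p[2])/d[2]
def tri(a,b):
    p,d=ray("top",a);q,e=ray("scene",b)
    t=np.linalg.lstsq(np.c_[d,-e],q-p,rcond=None)[0]
    A,B=p+t[0]*d,q+t[1]*e
    return (A+B)/2,np.linalg.norm(A-B)
def blob(im,lo,hi,roi):
    x,y,w,h=roi;m=cv2.inRange(cv2.cvtColor(im[y:y+h,x:x+w],cv2.COLOR_BGR2HSV),lo,hi)
    n,l,st,ce=cv2.connectedComponentsWithStats(m)
    return sorted([(int(st[i,4]),(ce[i]+[x,y]).round(2).tolist(),(st[i,:4]+[x,y,0,0]).tolist()) for i in range(1,n)],reverse=True)[:4]
E
```

```text
(no output)
```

View pics/crop1.png

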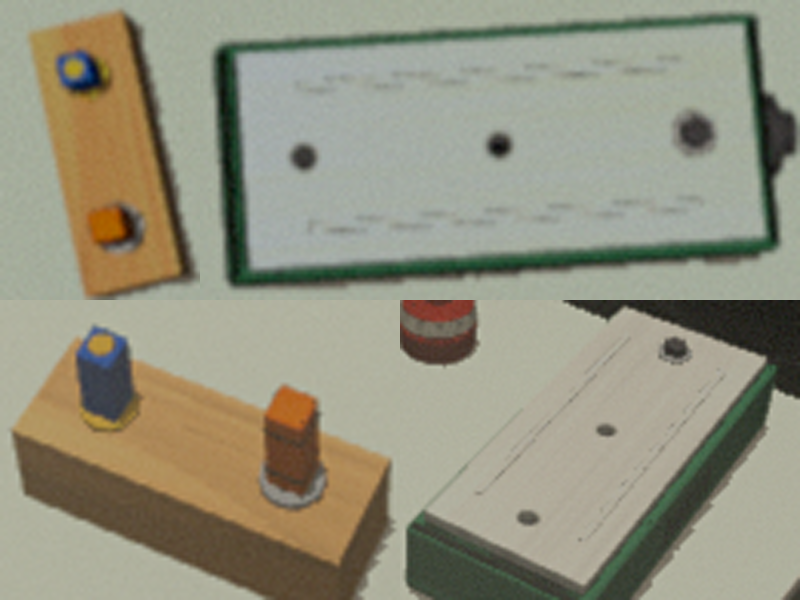

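The enlarged view shows the bolt's yellow top disc at top (208.9,266.9) and scene (280.1,330.6). The orange handle's top is at top (216.1,305.6) and scene (327.6,345.6). The end hole is at (331,279) / (381.3,260.2) and the middle hole at (379.6,276.1) / (406.6,231.7).

```bash
cat > m.py <<'E'
from h import *
def dark(im,c,r=5):
    x,y=int(round(c[0])),int(round(c[1]));g=cv2.cvtColor(im,cv2.COLOR_BGR2GRAY)[y-r:y+r+1,x-r:x+r+1].astype(float)
    w=np.clip(np.median(g)-12-g,0,None);Y,X=np.mgrid[y-r:y+r+1,x-r:x+r+1]
    return (X*w).sum()/w.sum(),(Y*w).sum()/w.sum()
E
python3 - <<'E'
from m import *
t=cv2.imread("pics/top0.png");s=cv2.imread("pics/scene0.png")
np.set_printoptions(precision=4,suppress=True)
P={}
for n,a,b in(("end",(331,279),(381,260)),("mid",(380,276),(407,232)),("fit",(429,272),(430,206))):
    A=dark(t,a);B=dark(s,b);P[n]=tri(A,B);print(n,np.round(A,2),np.round(B,2),P[n],plane("top",A,.0655),plane("scene",B,.0655))
print("bolt",tri((208.9,266.9),(280.1,330.6)))
print("pin",tri((216.1,305.6),(327.6,345.6)))
print("orange bright top",blob(t,(3,150,150),(15,255,255),(195,290,40,35)), "scene",blob(s,(3,150,150),(15,255,255),(310,330,40,50)))
print("yel",blob(t,(18,110,130),(32,255,255),(200,258,20,20)),blob(s,(18,110,130),(32,255,255),(270,320,25,20)))
# block top corners
z=.045
tc=[(198.5,259.5),(221,253.5),(236,319),(212,323)]
sc=[(274.5,331.5),(258,353)]
for c in [(197.5+.1,258.8),(220,252.5),(235.5,317.5),(211.5,323.5)]:print(plane("top",c,z))
# housing long edges in plate: dashed
for c in [(363+0,0)]:pass
E
```

```text
end [330.48 278.92] [381.2  260.11] (array([0.4904, 0.0881, 0.0662]), np.float64(0.00021571635958070882)) [0.4906 0.0881 0.0655] [0.4907 0.0873 0.0655]
mid [379.36 275.98] [406.53 231.75] (array([ 0.4967, -0.0115,  0.0665]), np.float64(1.4609211752353115e-05)) [ 0.4968 -0.0116  0.0655] [ 0.4973 -0.0126  0.0655]
fit [428.37 272.72] [428.98 205.38] (array([ 0.503 , -0.1108,  0.0714]), np.float64(0.00037306644111719943)) [ 0.5038 -0.1121  0.0655] [ 0.5062 -0.1185  0.0655]
bolt (array([0.5125, 0.3317, 0.0854]), np.float64(0.0009570571056289346))
pin (array([0.435 , 0.3131, 0.0947]), np.float64(0.00041668782119564583))
orange bright top [(15, [214.27, 302.87], [211, 302, 9, 4]), (8, [212.25, 309.0], [211, 307, 3, 5]), (2, [216.5, 309.0], [216, 309, 2, 1]), (2, [211.5, 314.5], [211, 314, 2, 2])] scene [(82, [327.21, 346.62], [321, 342, 13, 10])]
yel [(122, [203.66, 268.59], [200, 258, 16, 20]), (28, [217.11, 264.32], [213, 260, 7, 9]), (12, [207.75, 266.67], [206, 265, 4, 4]), (10, [218.5, 272.8], [217, 269, 3, 7])] [(24, [279.71, 330.71], [277, 329, 6, 5]), (2, [291.5, 338.0], [291, 338, 2, 1]), (2, [288.5, 339.0], [288, 339, 2, 1]), (1, [290.0, 336.0], [290, 336, 1, 1])]
[0.5335 0.3624 0.045 ]
[0.5468 0.3166 0.045 ]
[0.4132 0.2811 0.045 ]
[0.4011 0.3294 0.045 ]
```

Emit:
jog_arm --hand '[0.06, 0.06, 0.06, 0.06, 0.06]' --pt "0.0134 0.054 0" --pt "0.0134 0.054 0" --pt "0.0134 0.054 0" --pt "0.0134 0.054 0" --pt "0.0134 0.054 0" --yaw '[0.091, 0.091, 0.091, 0.091, 0.091]' --grip_force 60

```text
time_s: 0.72
position: [0.3017, -0.2256, 0.2482]
tool_rot: [[0.623, 0.782, -0.0], [0.782, -0.623, 0.0], [0.0, -0.0, -1.0]]
ft_force: [1.7, -0.5, 0.2]
grip_width: 0.0601
gripper_force: 0.0
```

Emit:
jog_arm --hand '[0.06, 0.06, 0.06, 0.06, 0.06]' --pt "0.0134 0.054 0" --pt "0.0134 0.054 0" --pt "0.0134 0.054 0" --pt "0.0134 0.054 0" --pt "0.0134 0.054 0" --yaw '[0.091, 0.091, 0.091, 0.091, 0.091]'

```text
time_s: 1.35
position: [0.3686, 0.0444, 0.2483]
tool_rot: [[0.215, 0.977, 0.0], [0.977, -0.215, -0.0], [-0.0, 0.0, -1.0]]
ft_force: [0.1, -0.0, 0.3]
grip_width: 0.0598
gripper_force: 0.0
```

Emit:
jog_arm --hand '[0.06, 0.06, 0.06, 0.06, 0.06]' --pt "0.0134 0.054 0" --pt "0.0134 0.054 0" --pt "0.0134 0.054 0" --pt "0.0134 0.054 0" --pt "0 0 -0.04" --yaw '[0.091, 0.091, 0.091, 0.091, 0.091]'

```text
time_s: 1.98
position: [0.4235, 0.2619, 0.2091]
tool_rot: [[-0.24, 0.971, 0.005], [0.971, 0.24, 0.002], [0.001, 0.006, -1.0]]
ft_force: [0.4, 0.0, -1.0]
grip_width: 0.0599
gripper_force: 0.0
```

Emit:
jog_arm --hand '[0.06, 0.06, 0.06, 0.06, 0.06]' --pt "0.0115 0.052 -0.03" --pt "0 0 -0.03" --pt "0 0 -0.03" --pt "0 0 0" --pt "0 0 0" --yaw '[0, 0, 0, 0, 0]'

```text
time_s: 2.6
position: [0.4342, 0.3107, 0.1194]
tool_rot: [[-0.233, 0.973, 0.001], [0.973, 0.233, 0.001], [0.0, 0.001, -1.0]]
ft_force: [-0.3, 0.2, 0.5]
grip_width: 0.06
gripper_force: 0.0
```

Run:
```python
import cv2
from h import *
t=env.get_image("top")[:,:,::-1];s=env.get_image("scene")[:,:,::-1]
cv2.imwrite("pics/t1.png",t);cv2.imwrite("pics/s1.png",s)
c=lambda i,x,y,w,h,W,H:cv2.resize(i[y:y+h,x:x+w],(W,H),interpolation=cv2.INTER_CUBIC)
cv2.imwrite("pics/crop2.png",np.hstack([c(t,165,240,100,150,400,600),c(s,260,270,100,150,400,600)]))
print(env.observe()["position"])
```

```text
[0.43432895 0.31074682 0.11966007]
```

View pics/crop2.png

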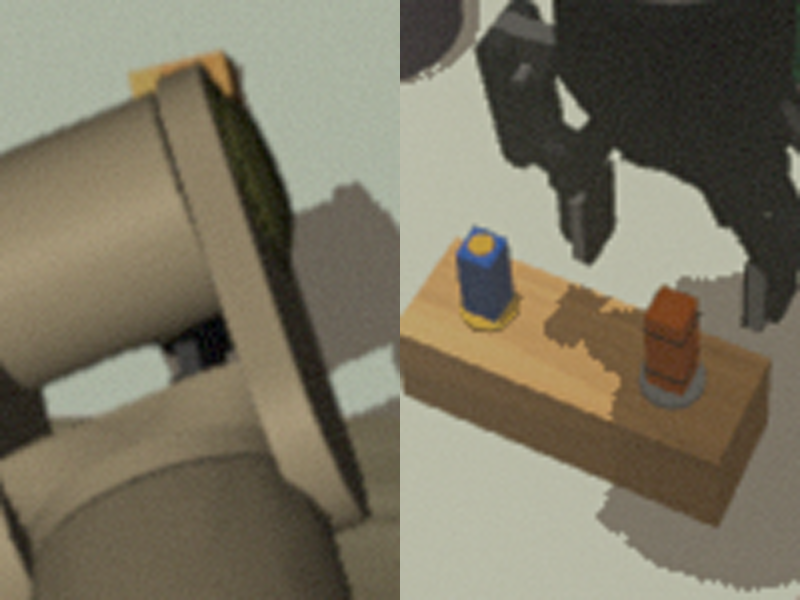

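The fingers straddle the pin, with their tips at scene crop (588,260) and (755,325) and the handle between them at (672,300). I'll descend and grip.

Emit:
jog_arm --hand '[0.06, 0.06, 0.06, 0.0, 0.0]' --pt "0.001 0.0025 -0.023" --pt "0 0 -0.0225" --pt "0 0 0" --pt "0 0 0" --pt "0 0 0" --yaw '[0, 0, 0, 0, 0]' --grip_force 60

```text
time_s: 3.32
position: [0.4352, 0.3133, 0.074]
tool_rot: [[-0.233, 0.973, 0.002], [0.973, 0.233, 0.001], [0.0, 0.002, -1.0]]
ft_force: [0.4, 0.2, -0.0]
grip_width: 0.0238
gripper_force: 0.0
```

Emit:
jog_arm --hand '[0, 0, 0, 0, 0]' --pt "0 0 0" --pt "0 0 0" --pt "0 0 0" --pt "0 0 0" --pt "0 0 0" --yaw '[0, 0, 0, 0, 0]'

```text
time_s: 3.95
position: [0.4351, 0.3132, 0.0738]
tool_rot: [[-0.233, 0.973, 0.001], [0.973, 0.233, 0.001], [0.0, 0.002, -1.0]]
ft_force: [-0.5, -0.1, 7.5]
grip_width: 0.0154
gripper_force: 58.5
```

Emit:
jog_arm --hand '[0, 0, 0, 0, 0]' --pt "0 0 0.02" --pt "0 0 0.028" --pt "0 0 0.028" --pt "0.01 -0.03 0" --pt "0.011 -0.04 0" --yaw '[0, 0, 0, -0.033, -0.035]'

```text
time_s: 4.58
position: [0.4558, 0.2427, 0.1492]
tool_rot: [[-0.167, 0.986, 0.001], [0.986, 0.167, 0.0], [0.0, 0.001, -1.0]]
ft_force: [0.9, -0.7, -1.1]
grip_width: 0.0148
gripper_force: 58.6
```

Emit:
jog_arm --hand '[0, 0, 0, 0, 0]' --pt "0.012 -0.05 0" --pt "0.012 -0.05 0" --pt "0.01 -0.055 0" --pt "0 0 0" --pt "0 0 0" --yaw '[-0.035, -0.035, -0.035, 0, 0]'

```text
time_s: 5.2
position: [0.4895, 0.0883, 0.1488]
tool_rot: [[-0.062, 0.998, -0.0], [0.998, 0.062, 0.0], [0.0, -0.0, -1.0]]
ft_force: [0.3, 0.2, -0.9]
grip_width: 0.0154
gripper_force: 58.5
```

Run:
```python
from h import *
t=env.get_image("top")[:,:,::-1];s=env.get_image("scene")[:,:,::-1]
cv2.imwrite("pics/t2.png",t);cv2.imwrite("pics/s2.png",s)
c=lambda i,x,y,w,h,W,H:cv2.resize(i[y:y+h,x:x+w],(W,H),interpolation=cv2.INTER_CUBIC)
cv2.imwrite("pics/crop3.png",np.hstack([c(t,280,200,100,150,400,600),c(s,340,180,80,120,400,600)]))
o=env.observe();print(o["position"],o["ft_force"],o["wrist_torque"])
```

```text
[0.48944191 0.08910943 0.14886051] [ 0.44596236 -0.02696049 -1.28208089] [ 0.02712279 -0.04033598  0.01293803]
```

View pics/crop3.png

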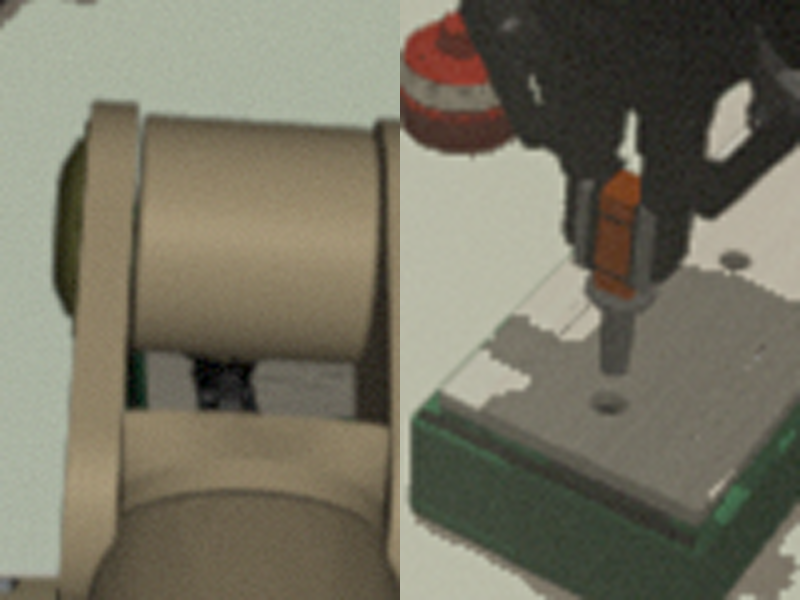

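The pin's tip is at scene crop (614,372), which is about (382.4,254). The end hole is just beneath it at (608,402), about (381.2,260).

Run:
```python
from h import *
np.set_printoptions(precision=4,suppress=True)
for z in(.082,.0838):print(plane("scene",(382.4,254),z))
print(plane("scene",(381.2,260),.0655))
h=tri((330.48,278.92),(381.2,260.11))[0];print(h)
```

```text
[0.4892 0.0877 0.082 ]
[0.4882 0.0894 0.0838]
[0.4909 0.0871 0.0655]
[0.4904 0.0881 0.0662]
```

Emit:
jog_arm --hand '[0, 0, 0, 0, 0]' --pt "0.0015 -0.0008 -0.015" --pt "0 0 -0.002" --pt "0 0 -0.002" --pt "0 0 -0.001" --pt "0 0 0" --yaw '[0, 0, 0, 0, 0]'

```text
time_s: 5.92
position: [0.4913, 0.0874, 0.129]
tool_rot: [[-0.062, 0.998, 0.0], [0.998, 0.062, 0.0], [-0.0, 0.0, -1.0]]
ft_force: [-0.8, 0.2, -1.2]
grip_width: 0.0156
gripper_force: 58.5
```

Emit:
jog_arm --hand '[0, 0, 0, 0, 0]' --pt "0 0 -0.0015" --pt "0 0 -0.0015" --pt "0 0 -0.0015" --pt "0 0 -0.001" --pt "0 0 0" --yaw '[0, 0, 0, 0, 0]'

```text
time_s: 6.55
position: [0.4912, 0.0873, 0.1233]
tool_rot: [[-0.062, 0.998, -0.0], [0.998, 0.062, -0.0], [0.0, -0.0, -1.0]]
ft_force: [0.3, -0.4, -2.4]
grip_width: 0.0156
gripper_force: 58.5
```

Emit:
jog_arm --hand '[0, 0, 0, 0, 0]' --pt "0 0 -0.001" --pt "0 0 -0.001" --pt "0 0 -0.0005" --pt "0 0 0" --pt "0 0 0" --yaw '[0, 0, 0, 0, 0]'

```text
time_s: 7.18
position: [0.4913, 0.0873, 0.1212]
tool_rot: [[-0.062, 0.998, 0.0], [0.998, 0.062, -0.0], [-0.0, 0.0, -1.0]]
ft_force: [-0.6, 0.7, 5.6]
grip_width: 0.0151
gripper_force: 59.6
```

Emit:
jog_arm --hand '[0, 0, 0, 0, 0]' --pt "-0.0005 0 0" --pt "-0.0005 0 0" --pt "-0.0005 -0.0001 0" --pt "-0.0005 0 0" --pt "0 0 0" --yaw '[0, 0, 0, 0, 0]'

```text
time_s: 7.8
position: [0.49, 0.0871, 0.1212]
tool_rot: [[-0.062, 0.998, 0.002], [0.998, 0.062, -0.0], [-0.0, 0.002, -1.0]]
ft_force: [3.9, 0.9, 5.6]
grip_width: 0.0153
gripper_force: 59.3
```

Emit:
jog_arm --hand '[0, 0, 0, 0, 0]' --pt "-0.0005 0 0" --pt "-0.0005 0 0" --pt "-0.0005 -0.0001 0" --pt "-0.0005 0 0" --pt "0 0 0" --yaw '[0, 0, 0, 0, 0]'

```text
time_s: 8.43
position: [0.4881, 0.087, 0.1212]
tool_rot: [[-0.062, 0.998, 0.002], [0.998, 0.062, -0.0], [-0.0, 0.002, -1.0]]
ft_force: [4.5, 1.3, 5.6]
grip_width: 0.0154
gripper_force: 59.3
```

Emit:
jog_arm --hand '[0, 0, 0, 0, 0]' --pt "-0.0005 0 0" --pt "-0.0005 0 0" --pt "-0.0005 -0.0002 0" --pt "-0.0005 0 0" --pt "0 0 0" --yaw '[0, 0, 0, 0, 0]'

```text
time_s: 9.05
position: [0.486, 0.0868, 0.1212]
tool_rot: [[-0.062, 0.998, 0.002], [0.998, 0.062, -0.0], [-0.0, 0.002, -1.0]]
ft_force: [4.5, 0.2, 5.1]
grip_width: 0.0152
gripper_force: 59.3
```

Emit:
jog_arm --hand '[0, 0, 0, 0, 0]' --pt "-0.0005 0 0" --pt "-0.0005 0 0" --pt "-0.0005 -0.0002 0" --pt "-0.0005 0 0" --pt "0 0 0" --yaw '[0, 0, 0, 0, 0]'

```text
time_s: 9.68
position: [0.4839, 0.0866, 0.1211]
tool_rot: [[-0.062, 0.998, 0.002], [0.998, 0.062, -0.0], [-0.0, 0.002, -1.0]]
ft_force: [6.4, -0.8, 4.4]
grip_width: 0.0151
gripper_force: 59.2
```

Emit:
jog_arm --hand '[0, 0, 0, 0, 0]' --pt "-0.0005 0 0" --pt "-0.0005 -0.0001 0" --pt "-0.0005 -0.0001 0" --pt "-0.0005 0 0" --pt "0 0 0" --yaw '[0, 0, 0, 0, 0]'

```text
time_s: 10.3
position: [0.4809, 0.0865, 0.1205]
tool_rot: [[-0.062, 0.998, -0.001], [0.998, 0.062, -0.0], [0.0, -0.001, -1.0]]
ft_force: [3.1, -0.1, -1.7]
grip_width: 0.0149
gripper_force: 58.7
```

Emit:
jog_arm --hand '[0, 0, 0, 0, 0]' --pt "-0.0004 0 -0.0004" --pt "-0.0004 0 -0.0004" --pt "-0.0003 -0.0001 -0.0004" --pt "0 0 -0.0004" --pt "0 0 0" --yaw '[0, 0, 0, 0, 0]'

```text
time_s: 10.92
position: [0.4803, 0.0864, 0.1193]
tool_rot: [[-0.062, 0.998, 0.001], [0.998, 0.062, 0.0], [0.0, 0.001, -1.0]]
ft_force: [4.6, 0.1, 1.5]
grip_width: 0.0155
gripper_force: 58.8
```

Emit:
jog_arm --hand '[0, 0, 0, 0, 0]' --pt "-0.0004 0 -0.0005" --pt "-0.0003 0 -0.0005" --pt "0 0 -0.0005" --pt "0 0 -0.0005" --pt "0 0 0" --yaw '[0, 0, 0, 0, 0]'

```text
time_s: 11.55
position: [0.4801, 0.0864, 0.1175]
tool_rot: [[-0.062, 0.998, 0.002], [0.998, 0.062, -0.0], [-0.0, 0.002, -1.0]]
ft_force: [5.9, 1.1, 1.8]
grip_width: 0.015
gripper_force: 58.9
```

Emit:
jog_arm --hand '[0, 0, 0, 0, 0]' --pt "0 0 -0.0008" --pt "0 0 -0.0008" --pt "0 0 -0.0008" --pt "0 0 -0.0008" --pt "0 0 0" --yaw '[0, 0, 0, 0, 0]'

```text
time_s: 12.18
position: [0.4802, 0.0864, 0.1143]
tool_rot: [[-0.062, 0.998, 0.002], [0.998, 0.062, 0.0], [-0.0, 0.002, -1.0]]
ft_force: [5.6, 0.9, 1.6]
grip_width: 0.0153
gripper_force: 58.8
```

Emit:
jog_arm --hand '[0, 0, 0, 0, 0]' --pt "0 0 -0.001" --pt "0 0 -0.001" --pt "0 0 -0.001" --pt "0 0 -0.001" --pt "0 0 0" --yaw '[0, 0, 0, 0, 0]'

```text
time_s: 12.8
position: [0.4802, 0.0864, 0.1103]
tool_rot: [[-0.062, 0.998, 0.002], [0.998, 0.062, 0.0], [-0.0, 0.002, -1.0]]
ft_force: [7.1, 0.8, 1.7]
grip_width: 0.0153
gripper_force: 58.8
```

Emit:
jog_arm --hand '[0, 0, 0, 0, 0]' --pt "0 0 -0.001" --pt "0 0 -0.001" --pt "0 0 -0.001" --pt "0 0 0" --pt "0 0 0" --yaw '[0, 0, 0, 0, 0]'

```text
time_s: 13.42
position: [0.4802, 0.0864, 0.1073]
tool_rot: [[-0.062, 0.998, 0.002], [0.998, 0.062, 0.0], [-0.0, 0.002, -1.0]]
ft_force: [6.0, -0.1, 0.2]
grip_width: 0.0151
gripper_force: 58.9
```

Emit:
jog_arm --hand '[0, 0, 0, 0, 0]' --pt "0 0 -0.001" --pt "0 0 -0.001" --pt "0 0 -0.001" --pt "0 0 -0.001" --pt "0 0 0" --yaw '[0, 0, 0, 0, 0]'

```text
time_s: 14.05
position: [0.4803, 0.0864, 0.1033]
tool_rot: [[-0.062, 0.998, 0.002], [0.998, 0.062, 0.0], [-0.0, 0.002, -1.0]]
ft_force: [6.1, 0.5, 0.9]
grip_width: 0.0152
gripper_force: 59.1
```

Emit:
jog_arm --hand '[0, 0, 0, 0, 0]' --pt "0 0 -0.0015" --pt "0 0 -0.0015" --pt "0 0 -0.0015" --pt "0 0 -0.0015" --pt "0 0 0" --yaw '[0, 0, 0, 0, 0]'

```text
time_s: 14.68
position: [0.4803, 0.0864, 0.0972]
tool_rot: [[-0.062, 0.998, 0.002], [0.998, 0.062, 0.0], [-0.0, 0.002, -1.0]]
ft_force: [6.2, 0.4, 1.0]
grip_width: 0.0153
gripper_force: 59.0
```

Emit:
jog_arm --hand '[0, 0, 0, 0, 0]' --pt "0 0 -0.001" --pt "0 0 -0.001" --pt "0 0 -0.0007" --pt "0 0 -0.0006" --pt "0 0 0" --yaw '[0, 0, 0, 0, 0]'

```text
time_s: 15.3
position: [0.4804, 0.0864, 0.0943]
tool_rot: [[-0.062, 0.998, 0.003], [0.998, 0.062, 0.0], [-0.0, 0.003, -1.0]]
ft_force: [5.4, 0.7, 4.1]
grip_width: 0.0147
gripper_force: 59.5
```

Emit:
jog_arm --hand '[0, 0, 0, 0, 0]' --pt "0 0 -0.0004" --pt "0 0 -0.0004" --pt "0 0 0" --pt "0 0 0" --pt "0 0 0" --yaw '[0, 0, 0, 0, 0]'

```text
time_s: 15.92
position: [0.4805, 0.0864, 0.0942]
tool_rot: [[-0.062, 0.998, 0.003], [0.998, 0.062, -0.0], [-0.0, 0.003, -1.0]]
ft_force: [3.3, 0.2, 12.8]
grip_width: 0.0152
gripper_force: 60.9
```

Emit:
jog_arm --hand '[0.0, 0.03, 0.05, 0.05, 0.05]' --pt "0 0 0.0008" --pt "0 0 0" --pt "0 0 0" --pt "0 0 0" --pt "0 0 0.02" --yaw '[0, 0, 0, 0, 0]'

```text
time_s: 16.55
position: [0.4784, 0.0864, 0.1128]
tool_rot: [[-0.062, 0.998, -0.004], [0.998, 0.062, 0.0], [0.0, -0.004, -1.0]]
ft_force: [-0.5, 0.3, 0.2]
grip_width: 0.0502
gripper_force: 0.0
```

Emit:
jog_arm --hand '[0.06, 0.06, 0.06, 0.06, 0.06]' --pt "0 0 0.045" --pt "0.01 0.04 0" --pt "0.007 0.053 0" --pt "0.007 0.053 0" --pt "0.008 0.053 0" --yaw '[0, 0.034, 0.035, 0.035, 0.035]'

```text
time_s: 17.18
position: [0.5111, 0.287, 0.1585]
tool_rot: [[-0.201, 0.98, -0.001], [0.98, 0.201, -0.001], [-0.0, -0.001, -1.0]]
ft_force: [1.0, 0.2, 0.5]
grip_width: 0.0599
gripper_force: 0.0
```

Run:
```python
from m import *
t=env.get_image("top")[:,:,::-1];s=env.get_image("scene")[:,:,::-1]
cv2.imwrite("pics/t3.png",t);cv2.imwrite("pics/s3.png",s)
c=lambda i,x,y,w,h,W,H:cv2.resize(i[y:y+h,x:x+w],(W,H),interpolation=cv2.INTER_CUBIC)
cv2.imwrite("pics/crop4.png",np.hstack([c(t,310,240,80,60,400,300),c(s,340,190,120,90,400,300)]))
o=env.observe();print(o["position"],o["ft_force"])
np.set_printoptions(precision=4,suppress=True)
A=dark(t,(380,277));B=dark(s,(405,233));print(A,B,tri(A,B),plane("top",A,.0655),plane("scene",B,.0655))
```

```text
[0.51091982 0.28939153 0.15806627] [ 0.20355229 -0.5354098   0.00916494]
(np.float64(379.5638697557921), np.float64(277.48309329993737)) (np.float64(407.8765243902439), np.float64(232.4169207317073)) (array([ 0.4937, -0.0119,  0.066 ]), np.float64(8.817077859338192e-05)) [ 0.4938 -0.012   0.0655] [ 0.4941 -0.0124  0.0655]
```

View pics/crop4.png

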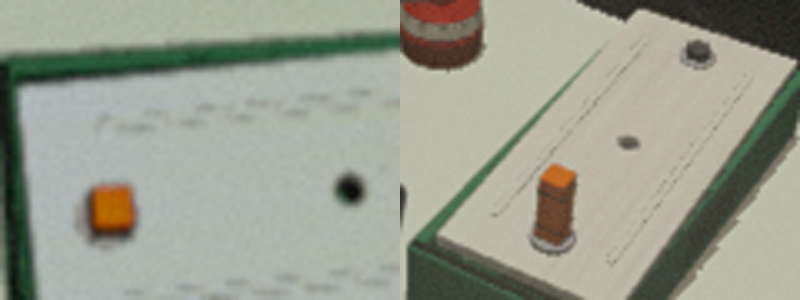

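The pin stands with its collar on the plate: handle top at top crop (111,208) and scene crop (557,176). The middle hole is at crop (349,188) and (628,143).

Run:
```python
from h import *
np.set_printoptions(precision=4,suppress=True)
print("pin",tri((310+111/5-.4,240+208/5-.4),(340+157/3.333-.3,190+176/3.333-.3)))
print("hole",tri((379.4,277.2),(408.1,232.6)))
print("collar",plane("scene",(340+153.5/3.333-.3,190+240/3.333-.3),.0695))
```

```text
pin (array([0.4819, 0.0882, 0.1141]), np.float64(0.0005031966718136382))
hole (array([ 0.4938, -0.0118,  0.0657]), np.float64(0.0010618057235657595))
collar [0.4797 0.0894 0.0695]
```

Emit:
jog_arm --hand '[0.06, 0.06, 0.06, 0.06, 0.06]' --pt "0.002 0.046 0" --pt "0 0 -0.03" --pt "0 0 -0.01" --pt "0 0 0" --pt "0 0 0" --yaw '[0.034, 0, 0, 0, 0]'

```text
time_s: 17.9
position: [0.514, 0.331, 0.1197]
tool_rot: [[-0.232, 0.973, 0.001], [0.973, 0.232, 0.001], [0.0, 0.001, -1.0]]
ft_force: [0.2, 0.7, 0.5]
grip_width: 0.06
gripper_force: 0.0
```

Emit:
jog_arm --hand '[0.06, 0.06, 0.06, 0.0, 0.0]' --pt "-0.0015 0.0005 -0.025" --pt "0 0 -0.024" --pt "0 0 0" --pt "0 0 0" --pt "0 0 0" --yaw '[0, 0, 0, 0, 0]' --grip_force 60

```text
time_s: 18.52
position: [0.5125, 0.3321, 0.071]
tool_rot: [[-0.233, 0.973, 0.002], [0.973, 0.233, 0.001], [0.0, 0.002, -1.0]]
ft_force: [0.6, -0.4, 0.0]
grip_width: 0.0243
gripper_force: 0.0
```

Emit:
jog_arm --hand '[0, 0, 0, 0, 0]' --pt "0 0 0" --pt "0 0 0" --pt "0 0 0" --pt "0 0 0" --pt "0 0 0" --yaw '[0, 0, 0, 0, 0]'

```text
time_s: 19.15
position: [0.5125, 0.3321, 0.0709]
tool_rot: [[-0.233, 0.973, 0.002], [0.973, 0.233, 0.001], [0.0, 0.002, -1.0]]
ft_force: [-0.4, 0.3, 7.1]
grip_width: 0.0153
gripper_force: 58.7
```

Emit:
jog_arm --hand '[0, 0, 0, 0, 0]' --pt "0 0 0.025" --pt "0 0 0.045" --pt "0 0 0.05" --pt "-0.002 -0.034 0" --pt "-0.003 -0.05 0" --yaw '[0, 0, 0, -0.02, -0.02]'

```text
time_s: 19.77
position: [0.5067, 0.2476, 0.1902]
tool_rot: [[-0.195, 0.981, 0.001], [0.981, 0.195, 0.0], [0.0, 0.001, -1.0]]
ft_force: [0.3, -0.3, -1.1]
grip_width: 0.0151
gripper_force: 58.7
```

Emit:
jog_arm --hand '[0, 0, 0, 0, 0]' --pt "-0.003 -0.055 0" --pt "-0.003 -0.055 0" --pt "-0.003 -0.055 0" --pt "-0.003 -0.055 0" --pt "-0.0025 -0.04 0" --yaw '[-0.02, -0.02, -0.02, -0.02, 0]'

```text
time_s: 20.4
position: [0.4921, -0.0142, 0.19]
tool_rot: [[-0.113, 0.994, 0.0], [0.994, 0.113, -0.0], [-0.0, 0.0, -1.0]]
ft_force: [1.0, 0.3, -1.1]
grip_width: 0.0152
gripper_force: 58.6
```

Emit:
jog_arm --hand '[0, 0, 0, 0, 0]' --pt "0 0 -0.02" --pt "0 0 -0.025" --pt "0 0 -0.005" --pt "0 0 0" --pt "0 0 0" --yaw '[0, 0, 0, 0, 0]'

```text
time_s: 21.02
position: [0.4929, -0.0121, 0.1406]
tool_rot: [[-0.115, 0.993, 0.002], [0.993, 0.115, -0.0], [-0.001, 0.002, -1.0]]
ft_force: [0.1, -0.1, -0.5]
grip_width: 0.0151
gripper_force: 58.6
```

Run:
```python
from h import *
s=env.get_image("scene")[:,:,::-1]
cv2.imwrite("pics/s4.png",s)
cv2.imwrite("pics/crop5.png",cv2.resize(s[175:265,360:460],(800,720),interpolation=cv2.INTER_CUBIC)[:600])
o=env.observe();print(o["position"],o["ft_force"])
```

```text
[ 0.49283509 -0.01207273  0.14053315] [ 0.75481727 -1.58092286 -0.2335687 ]
```

View pics/crop5.png

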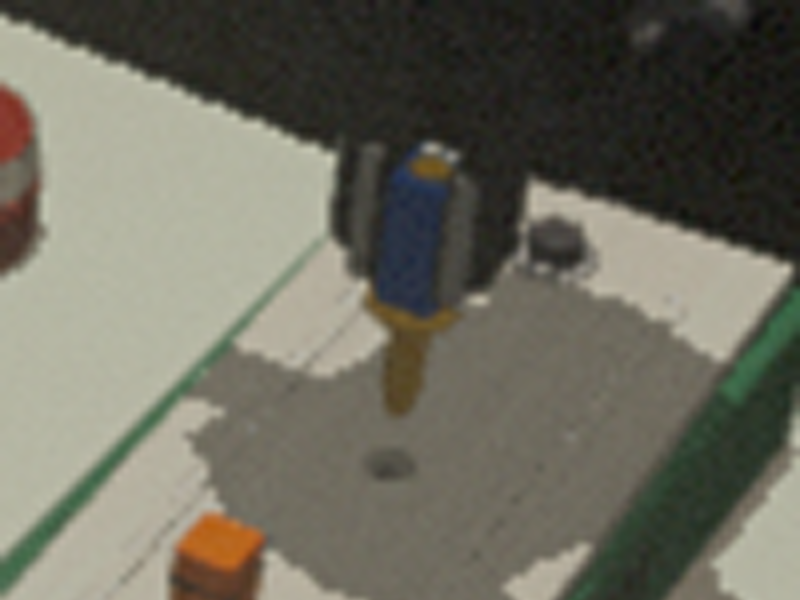

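The bolt's tip is at about scene (409.3,226.1) and the middle hole below it at (408.3,232.7).

Run:
```python
from h import *
np.set_printoptions(precision=4,suppress=True)
for z in(.0815,.0825):print(plane("scene",(409.3,226.1),z))
print(plane("scene",(408.3,232.7),.0655))
```

```text
[ 0.4933 -0.0132  0.0815]
[ 0.4928 -0.0121  0.0825]
[ 0.493  -0.0122  0.0655]
```

Emit:
jog_arm --hand '[0, 0, 0, 0, 0]' --pt "0 0 -0.014" --pt "0 0 -0.002" --pt "0 0 -0.002" --pt "0 0 -0.002" --pt "0 0 0" --yaw '[0, 0, 0, 0, 0]'

```text
time_s: 21.7
position: [0.4924, -0.0121, 0.1197]
tool_rot: [[-0.115, 0.993, -0.0], [0.993, 0.115, 0.0], [0.0, -0.0, -1.0]]
ft_force: [-0.4, 0.4, -0.7]
grip_width: 0.0147
gripper_force: 58.6
```

Emit:
jog_arm --hand '[0, 0, 0, 0, 0]' --pt "0 0 -0.0015" --pt "0 0 -0.0015" --pt "0 0 -0.0015" --pt "0 0 -0.0015" --pt "0 0 0" --yaw '[0, 0, 0, 0, 0]'

```text
time_s: 22.32
position: [0.4927, -0.0123, 0.1137]
tool_rot: [[-0.115, 0.993, 0.001], [0.993, 0.115, -0.0], [-0.0, 0.001, -1.0]]
ft_force: [1.3, -1.6, -1.5]
grip_width: 0.0152
gripper_force: 58.5
```

Emit:
jog_arm --hand '[0, 0, 0, 0, 0]' --pt "0 0 -0.001" --pt "0 0 -0.001" --pt "0 0 -0.001" --pt "0 0 -0.001" --pt "0 0 0" --yaw '[0, 0, 0, 0, 0]'

```text
time_s: 22.95
position: [0.4927, -0.0123, 0.1097]
tool_rot: [[-0.115, 0.993, 0.001], [0.993, 0.115, -0.0], [-0.0, 0.001, -1.0]]
ft_force: [3.0, -3.6, 0.3]
grip_width: 0.0151
gripper_force: 58.7
```

Emit:
jog_arm --hand '[0, 0, 0, 0, 0]' --pt "0 0 -0.001" --pt "0 0 -0.001" --pt "0 0 -0.001" --pt "0 0 -0.001" --pt "0 0 0" --yaw '[0, 0, 0, 0, 0]'

```text
time_s: 23.58
position: [0.4927, -0.0122, 0.1057]
tool_rot: [[-0.115, 0.993, 0.001], [0.993, 0.115, -0.0], [-0.0, 0.001, -1.0]]
ft_force: [4.1, -2.8, 1.1]
grip_width: 0.0153
gripper_force: 58.8
```

Emit:
jog_arm --hand '[0, 0, 0, 0, 0]' --pt "0.0003 -0.0005 -0.0012" --pt "0 0 -0.0012" --pt "0 0 -0.0012" --pt "0 0 -0.0012" --pt "0 0 0" --yaw '[0, 0, 0, 0, 0]'

```text
time_s: 24.2
position: [0.4927, -0.0125, 0.1007]
tool_rot: [[-0.115, 0.993, -0.0], [0.993, 0.115, 0.0], [0.0, -0.0, -1.0]]
ft_force: [2.6, -1.2, -1.2]
grip_width: 0.0151
gripper_force: 58.7
```

Emit:
jog_arm --hand '[0, 0, 0, 0, 0]' --pt "0 0 -0.0015" --pt "0 0 -0.0015" --pt "0 0 -0.0015" --pt "0 0 -0.0015" --pt "0 0 0" --yaw '[0, 0, 0, 0, 0]'

```text
time_s: 24.82
position: [0.4927, -0.0126, 0.0947]
tool_rot: [[-0.115, 0.993, -0.0], [0.993, 0.115, 0.0], [0.0, -0.0, -1.0]]
ft_force: [2.7, -1.6, -0.7]
grip_width: 0.0151
gripper_force: 58.7
```

Emit:
jog_arm --hand '[0, 0, 0, 0, 0]' --pt "0 0 -0.001" --pt "0 0 -0.001" --pt "0 0 -0.0008" --pt "0 0 -0.0007" --pt "0 0 0" --yaw '[0, 0, 0, 0, 0]'

```text
time_s: 25.45
position: [0.4927, -0.0126, 0.0914]
tool_rot: [[-0.115, 0.993, -0.0], [0.993, 0.115, 0.0], [0.0, -0.0, -1.0]]
ft_force: [2.4, -1.2, 2.0]
grip_width: 0.0156
gripper_force: 59.0
```

Emit:
jog_arm --hand '[0, 0, 0, 0, 0]' --pt "0 0 -0.0005" --pt "0 0 -0.0004" --pt "0 0 0" --pt "0 0 0" --pt "0 0 0" --yaw '[0, 0, 0, 0, 0]'

```text
time_s: 26.08
position: [0.4928, -0.0126, 0.0914]
tool_rot: [[-0.115, 0.993, 0.001], [0.993, 0.115, -0.0], [-0.0, 0.001, -1.0]]
ft_force: [-0.5, -0.3, 11.3]
grip_width: 0.015
gripper_force: 60.4
```

Seated at 11 N. I'll release and retreat clear of the cameras' view.

Emit:
jog_arm --hand '[0.0, 0.03, 0.05, 0.05, 0.05]' --pt "0 0 0.0009" --pt "0 0 0" --pt "0 0 0" --pt "0 0 0" --pt "0 0 0.02" --yaw '[0, 0, 0, 0, 0]'

```text
time_s: 26.7
position: [0.4919, -0.0124, 0.1106]
tool_rot: [[-0.115, 0.993, -0.003], [0.993, 0.115, 0.001], [0.001, -0.003, -1.0]]
ft_force: [0.7, -0.0, -0.6]
grip_width: 0.0501
gripper_force: 0.0
```

Emit:
jog_arm --hand '[0.06, 0.06, 0.06, 0.06, 0.06]' --pt "0 0 0.05" --pt "0 0 0.05" --pt "-0.02 -0.05 0" --pt "-0.02 -0.05 0" --pt "-0.02 -0.05 0" --yaw '[0, 0, 0, 0, 0]'

```text
time_s: 27.32
position: [0.4319, -0.1638, 0.2115]
tool_rot: [[-0.115, 0.993, 0.0], [0.993, 0.115, 0.0], [0.0, 0.0, -1.0]]
ft_force: [-0.5, -1.1, 0.6]
grip_width: 0.0602
gripper_force: 0.0
```

Emit:
jog_arm --hand '[0.06, 0.06, 0.06, 0.06, 0.06]' --pt "-0.03 -0.05 0" --pt "-0.02 -0.05 0" --pt "0 -0.03 0" --pt "0 0 0" --pt "0 0 0" --yaw '[0, 0, 0, 0, 0]'

```text
time_s: 27.95
position: [0.3827, -0.2918, 0.2112]
tool_rot: [[-0.115, 0.993, -0.001], [0.993, 0.115, 0.001], [0.001, -0.0, -1.0]]
ft_force: [0.3, -0.5, -0.9]
grip_width: 0.06
gripper_force: 0.0
```

Run:
```python
from h import *
t=env.get_image("top")[:,:,::-1];s=env.get_image("scene")[:,:,::-1]
c=lambda i,x,y,w,h,W,H:cv2.resize(i[y:y+h,x:x+w],(W,H),interpolation=cv2.INTER_CUBIC)
cv2.imwrite("pics/fin.png",np.hstack([c(t,190,130,280,210,400,300),c(s,340,180,120,90,400,300)]))
o=env.observe();print(o["position"],o["ft_force"],o["time_s"])
```

```text
[ 0.38291688 -0.29151445  0.21141756] [-0.67221628 -0.42503806  0.35536727] 28.05
```

View pics/fin.png

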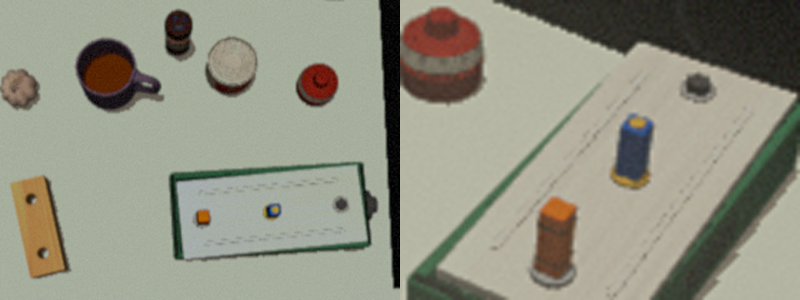

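The pin (crop 557,210) and the bolt (634,125) both stand upright with their collars on the plate. The bystanders are where they were and the arm is clear.

```bash
python3 -c "
from rig import env
print(env.close_job())"
```

```text
the job is handed in; nothing more can be done
None
```

The job is handed in: the drift pin is home in the end hole and the blue bolt is home in the middle hole, both with collars on the plate (about 13 N at most pressing down, 28 s of the 67 s used), and the bystanders were left alone.

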